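Slip-test floor-tile coupons on the tilting plane and sort them

TASK

Slip-test the red-brown floor-tile coupons: let the tilting plane down level, lay every coupon side by side on its upper part, lengthwise up the slope and above the engraved cross line, then raise the plane by its lifting bar to its top stop and see which coupons slide down to the foot lip and which stay put. Lay those that slid flat in the steel tray next to the plane and stand those that held upright on a short end in the channel of the drying rail. Finish with the plane let down level again, and do not knock the other things on the bench about.

Things in the scene. Friction and masses are not known exactly. Their poses are not given: they have to be found in the camera images.
- tile_1: red-brown unglazed floor-tile coupon, flat block 90 x 50 x 15 mm, 0.1 to 0.15 kg; all look alike, some are slippery on both faces, others anti-slip on both. Three or four are present, flat on the bench at the start. Origin in the middle of the block; x along the 90 mm length, y along the 50 mm width, z across the 15 mm thickness
- tile_2: red-brown unglazed floor-tile coupon, flat block 90 x 50 x 15 mm, 0.1 to 0.15 kg; all look alike, some are slippery on both faces, others anti-slip on both. Three or four are present, flat on the bench at the start. Origin in the middle of the block; x along the 90 mm length, y along the 50 mm width, z across the 15 mm thickness
- tile_3: red-brown unglazed floor-tile coupon, flat block 90 x 50 x 15 mm, 0.1 to 0.15 kg; all look alike, some are slippery on both faces, others anti-slip on both. Three or four are present, flat on the bench at the start. Origin in the middle of the block; x along the 90 mm length, y along the 50 mm width, z across the 15 mm thickness
- tile_4: red-brown unglazed floor-tile coupon, flat block 90 x 50 x 15 mm, 0.1 to 0.15 kg; all look alike, some are slippery on both faces, others anti-slip on both. Three or four are present, flat on the bench at the start. Origin in the middle of the block; x along the 90 mm length, y along the 50 mm width, z across the 15 mm thickness
- tester: base of the tilting slip tester, fixed on the bench; origin on the bench under the middle of the hinge line, x uphill (away from the robot), y left, z up. Hinge line along y, 26 mm up. Side members at y = 154 to 170 mm on both sides lie lower than the level plane's face; at the right side (y = -174 mm) a small graduated arc stands up to 25 mm above that face
- test_plane (a joint): tilt of the hinged aluminium test plane in rad: 0 lying level on its base, grows as the far end is lifted by the bar, top stop at 0.42. A stiff friction hinge holds it at any tilt; 8 to 13 N upward at the bar raises it, about 5 N downward lowers it. At the start it is left part-way up
- plane_foot (a point): point on the plane's top face at the middle of the foot lip's inner face (lower, near edge); 12 mm uphill of the hinge line and 6 mm above it; turns with the plane. x uphill along the face, y left along the lip, z out of the face. The face reaches to y = +-150 mm and x = 169 mm; the lip is 10 mm high. A coupon that slides comes to rest with its centre at x = about 45 mm
- plane_line (a point): middle of the fine engraved cross line on the plane's top face, 68 mm uphill of plane_foot, same axes; the coupons' lower ends are laid above it. Fine lengthwise lines at y = -74, 0 and 74 mm divide the plane into four lanes 74 mm wide, one coupon each
- lift_bar (a point): middle of the lifting bar: round steel bar 12 mm thick, 130 mm long along y, 45 mm beyond the plane's far edge, a rod at each end, free space above and on both sides; 225 mm from the hinge line, 10 mm below the plane's top face, 22 mm above the bench when the plane is level. Same axes as plane_foot
- rail_floor (a point): middle of the floor of the drying rail's channel, 10 mm above the bench: fixed aluminium U channel, floor 206 mm long along y and 22 mm wide across x (a coupon is 15 mm thick), lips 16 mm high above the floor, end caps. A coupon standing in it has its centre 45 mm above this point. z up
- reject_tray: loose stainless tray 249 x 169 x 22 mm, about 0.45 kg, left of the plane; origin under its middle, x along the short side, y along the long side, z up; inner floor 2 mm above the origin, 210 mm along y by 130 mm along x, rim 22 mm high
- wash_bottle: soft wash bottle with bent nozzle, 190 mm tall, standing behind the work, to be left alone; origin under its middle
- bottle_tall: plain white sample bottle 70 mm wide and 230 mm tall behind the plane, to be left alone; origin under its middle
- timer: flat digital timer 60 x 64 x 19 mm behind the plane, to be left alone; origin under its middle
- beaker: glass beaker 62 mm wide, 78 mm tall, behind the drying rail, to be left alone; origin under its middle
- stain_vial: small reagent vial with black cap, 27 mm wide, 58 mm tall, standing in front of the balance between the plane and the rail, to be left alone; origin under its middle
Not all that is in view belongs to the job. What is shaped like the tile_4 but pink is not meant.

How it is judged:
By the outcome, as a careful person would: the job done as asked, in the order asked, and still so for the second after the job is handed in, with the robot touching nothing.
Of tile_1, tile_2, tile_3, tile_4 only 3 to 4 are there at a start; the rules pass over those that are not, and their reading is None.
At some moment in a run one of reject_tray may be knocked a few centimetres aside while the robot is not near it.
Once in a run the grip may slacken for a moment while it holds something.
It also fails if it takes over 210 s, if anything falls off the work surface, if the arm or the gripper's body presses on something with over 40 N, if the wrist force passes 120 N, or if a joint passes its speed limit or range.

ROBOT

A 6-joint arm with a two-finger parallel gripper is mounted at the origin on a cart in front of the work surface, level with it; the furniture and walls round the work are solid. World frame = base frame: x ahead of the robot, y to its left, z up, the work surface at z = 0. Lengths are in m, angles in rad, forces in N, time in s.
With the tool pointing down it reaches from about 0.35 to 0.975 m from the base axis. Payload 7.1 kg.
Tool frame: the origin (TCP) lies midway between the tips of the shut fingers; the grasp point (between the pads) lies 19 mm behind it; z points along the fingers, y is the line along which they close (so a half turn about z gives the same grasp; the last joint's range is limited). The gripper opens to 88 mm and grips with 3 to 60 N. Pads are 20 mm wide; open, the fingers measure 115 mm over their backs; the gripper's body (75 mm by 178 mm) begins 61 mm behind the grasp point.
Start: joints at [-1.147, 0.423, 1.63, -0, 1.089, -0.019], TCP at [0.268, -0.565, 0.223] pointing down, gripper open.
Joint ranges: [-3, 3], [-0.9, 2.11], [0.09, 2.58], [-1.31, 4.45], [0.11, 2.69], [-2.54, 2.54]. Speed limits (rad/s): [2.39, 2.39, 3.01, 3.14, 3.14, 3.14].

INTERFACE

Orientations are given as a unit quaternion [w, x, y, z].
In Python, from station import move_pose, movel, movej, command_gripper, wait, inverse_kinematics, read_camera, camera_info, MotionError, job_done, get_time, get_joint_pos, get_qvel, get_effort, get_tcp_pos, get_ee_rot, get_ft_force, get_ft_torque, get_grip_width, get_finger_force gives the robot as it stands. Calls block until the motion is done:
- move_pose(position, orientation): joint-space move of the TCP to a pose.
- movel(position, frame=None, v=0.15, until_force=None): straight line of the TCP; frame=None keeps the orientation; v is the mean speed in m/s. With until_force (N) it stops when the force on the tool has changed by that much, and returns True; else False.
- movej(angles): joint-space move.
- command_gripper(opening): opening from 0.0 (shut) to 1.0 (fully open); the grip force is fixed at half the most; returns when the fingers have stopped.
- wait(seconds).
- inverse_kinematics(position, orientation): joint angles nearest the present ones, or None.
- read_camera(name): name is "scene" or "top" or "wrist"; returns the picture (420x560x3 uint8, red, green, blue); there is no depth.
- camera_info(name): a dict with "intrinsics" (3x3 intrinsics, pixels), "T" (4x4, takes a point from camera to world coordinates); the wrist camera has in their place "tool_from_camera" (4x4, takes a point from camera to tool coordinates, whose origin is the TCP and whose axes are the flange's). Camera axes: x right, y up, looking along -z (the intrinsics and any distortion apply to the point x, -y, -z); pixel columns grow to the right and rows downward; lengths in m; the calibration is good to about 2 mm. A picture is of the moment at which its call begins: read the wrist's pose just before it. camera_info takes no time and is no camera call.
A pose or a line that the arm cannot do raises MotionError and nothing moves.
- job_done(): hands the job in; it is judged then, once.
Readings, each from a call of its own:
- get_time(): time.
- get_joint_pos(): joint angles.
- get_qvel(): joint speeds.
- get_effort(): joint torques, N m.
- get_tcp_pos(): TCP position.
- get_ee_rot(): TCP orientation.
- get_ft_force(): force on the tool from outside, world axes, zero at the start.
- get_ft_torque(): the same for the moment, N m.
- get_grip_width(): opening from 0.0 (shut) to 1.0 (fully open).
- get_finger_force(): force on a finger pad.
Only numpy, scipy, OpenCV 4.12 (cv2) and the standard library are available. Lean on these libraries where they do the work, as an engineer would, in place of code of your own. Each camera call takes 0.05 s, during which the arm holds its last target. There are 200 camera calls.

## Working session

There is one attempt and no reset: what is moved stays moved. The work goes in short steps, each a Python script; the robot and the scene stay as the last script left them, time stands still between calls to the robot, and variables do not carry over. Pictures are saved under pics/ and viewed, at most 14 in all, crops included, and the job is handed in when it is done.

```bash
mkdir -p pics; ls
python3 - <<'E'
from station import *
import cv2
for n in("scene","top"):
    cv2.imwrite(f"pics/{n}0.png",cv2.cvtColor(read_camera(n),cv2.COLOR_RGB2BGR)); print(n,camera_info(n))
print(camera_info("wrist"),get_time(),get_ee_rot(),get_tcp_pos())
E
```

```text
pics
scene {'intrinsics': array([[473.97287923,   0.        , 283.15282524],
       [  0.        , 473.97287923, 220.57981557],
       [  0.        ,   0.        ,   1.        ]]), 'T': array([[ 0.66755264,  0.484931  , -0.56499151, -0.35858409],
       [-0.74444844,  0.44799625, -0.4950716 , -0.96787656],
       [ 0.01303852,  0.75109339,  0.6600672 ,  1.14352615],
       [ 0.        ,  0.        ,  0.        ,  1.        ]])}
top {'intrinsics': array([[423.33147211,   0.        , 277.39427787],
       [  0.        , 423.33147211, 209.86270035],
       [  0.        ,   0.        ,   1.        ]]), 'T': array([[-1.98212233e-04,  9.97156856e-01, -7.53536042e-02,
         4.50638145e-01],
       [-9.99976336e-01, -7.15819623e-04, -6.84210010e-03,
        -1.83124989e-01],
       [-6.87658661e-03,  7.53504649e-02,  9.97133401e-01,
         1.67562061e+00],
       [ 0.00000000e+00,  0.00000000e+00,  0.00000000e+00,
         1.00000000e+00]])}
{'intrinsics': array([[313.55672378,   0.        , 277.10655824],
       [  0.        , 313.55672378, 211.58326585],
       [  0.        ,   0.        ,   1.        ]]), 'tool_from_camera': array([[-9.67169711e-04,  9.51658095e-01,  3.07157832e-01,
         8.57584159e-02],
       [ 9.99999461e-01,  1.03645062e-03, -6.24351014e-05,
         9.54628775e-04],
       [-3.77770794e-04,  3.07157606e-01, -9.51658585e-01,
        -1.62359316e-01],
       [ 0.00000000e+00,  0.00000000e+00,  0.00000000e+00,
         1.00000000e+00]])} 0.1 [-6.62350501e-04  9.75584791e-01  2.19622092e-01 -1.18202846e-04] [ 0.26765076 -0.56426051  0.22198786]
```

View pics/top0.png

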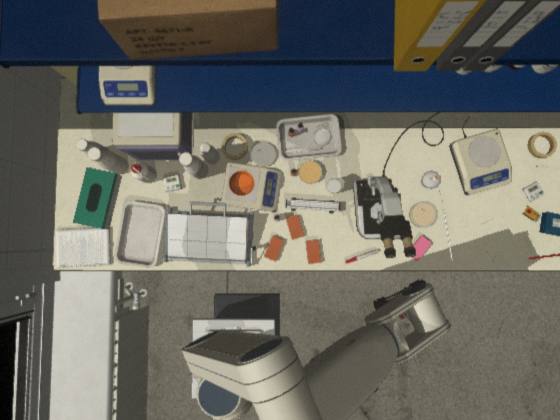

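View pics/scene0.png

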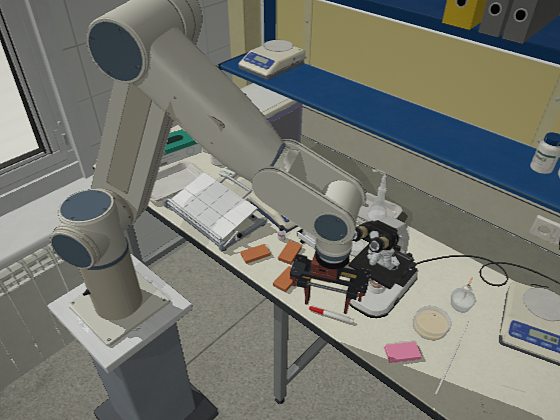

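The top view shows three red-brown coupons at (275,248), (295,227) and (314,251). Things that could be mistaken for them are the pink block (422,245), orange disc (242,182), orange lid (310,172), small orange item (531,213) and red pen (362,256). I choose the three red-brown ones. The plane is at about (209,237), the tray at (143,232) and the rail at (314,204). Next is one close crop plus the measurements.

```bash
cat > h.py <<'E'
from station import *
import numpy as np, cv2
from scipy.spatial.transform import Rotation as R
def quat(yaw,tilt=0):
    "tool down, tool y (closing line) at world angle yaw+90deg, tool x at yaw; tilt about world y"
    r=R.from_euler('y',tilt)*R.from_euler('z',yaw)*R.from_euler('x',np.pi)
    q=r.as_quat(); return [q[3],*q[:3]]
def cam(n):
    if n!="wrist":
        c=camera_info(n); return read_camera(n),c["intrinsics"],c["T"]
    c=camera_info(n);p=get_tcp_pos();q=get_ee_rot()
    T=np.eye(4);T[:3,:3]=R.from_quat([q[1],q[2],q[3],q[0]]).as_matrix();T[:3,3]=p
    return read_camera(n),c["intrinsics"],T@c["tool_from_camera"]
def ray(K,T,uv,z):
    d=np.array([(uv[0]-K[0,2])/K[0,0],-(uv[1]-K[1,2])/K[1,1],-1]);d=T[:3,:3]@d;o=T[:3,3]
    return o+d*(z-o[2])/d[2]
def proj(K,T,P):
    c=T[:3,:3].T@(np.asarray(P)-T[:3,3]);return K[0,2]+K[0,0]*c[0]/-c[2],K[1,2]-K[1,1]*c[1]/-c[2]
def tiles(img,K,T,z=0.015,amin=60):
    h=cv2.cvtColor(img,cv2.COLOR_RGB2HSV)
    m=cv2.inRange(h,(3,110,60),(14,255,255))
    m=cv2.morphologyEx(m,cv2.MORPH_OPEN,np.ones((3,3)))
    out=[]
    for c in cv2.findContours(m,cv2.RETR_EXTERNAL,cv2.CHAIN_APPROX_NONE)[0]:
        if cv2.contourArea(c)<amin: continue
        W=np.array([ray(K,T,u,z)[:2] for u in c[:,0]+0.0]).astype(np.float32)
        (x,y),(w,l),a=cv2.minAreaRect(W)
        if w>l: ang=a
        else: ang=a+90
        ang=(ang+90)%180-90
        out.append((round(x,4),round(y,4),round(max(w,l),3),round(min(w,l),3),round(ang,1),c[:,0].mean(0).round()))
    return out
def save(img,name,box=None,s=1):
    if box: img=img[box[1]:box[3],box[0]:box[2]]
    cv2.imwrite(f"pics/{name}.png",cv2.cvtColor(cv2.resize(img,None,fx=s,fy=s,interpolation=cv2.INTER_CUBIC),cv2.COLOR_RGB2BGR))
E
python3 - <<'E'
from h import *
i,K,T=cam("top"); save(i,"topc",(100,130,360,275),3)
for t in tiles(i,K,T): print(t)
for n,u,z in [("plane nr L",(166,262),.03),("nr R",(250,264),.03),("rail L",(287,206),.026),("rail R",(341,207),.026),("tray c",(143,232),.02)]: print(n,ray(K,T,u,z).round(3))
E
```

```text
(0.414, -0.3108, 0.087, 0.049, 6.4, array([313., 251.]))
(0.4273, -0.1571, 0.088, 0.049, -21.9, array([274., 248.]))
(0.511, -0.2385, 0.088, 0.049, 16.5, array([294., 226.]))
(0.6829, -0.0298, 0.099, 0.098, 45.0, array([241., 183.]))
plane nr L [0.373 0.259 0.03 ]
nr R [ 0.365 -0.066  0.03 ]
rail L [ 0.59  -0.209  0.026]
rail R [ 0.586 -0.42   0.026]
tray c [0.489 0.354 0.02 ]
```

View pics/topc.png

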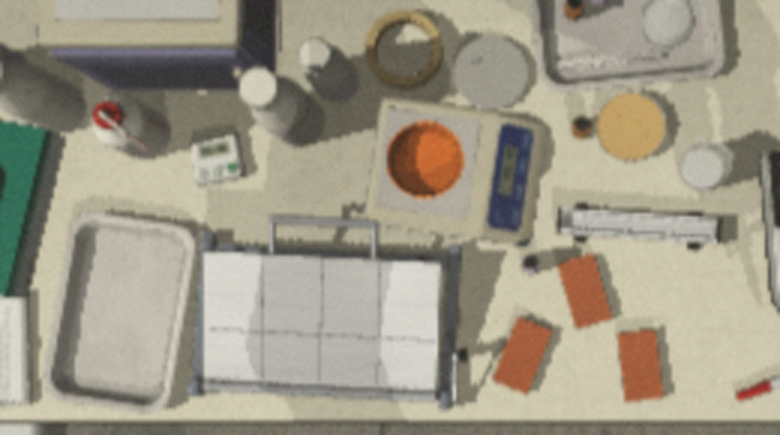

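The crop confirms three red-brown coupons of equal size. The vial is at crop (530,262), i.e. top (277,217). The raised plane has its bar at crop (272–378, 218), and the rail, tray, timer and bottles are all clear to see. I'll move over the plane for a wrist view.

Run:
```python
from h import *
movel([0.268,-0.565,0.36])
move_pose([0.5,0.10,0.36],quat(0))
i,K,T=cam("wrist"); save(i,"w1"); np.savez("w1.npz",i=i,K=K,T=T); print(get_tcp_pos(),get_joint_pos(),get_time())
for t in tiles(i,K,T): print(t)
```

```text
[0.50021261 0.09943901 0.35997117] [ 1.72961514e-01  1.11171986e-01  1.72599675e+00 -1.05382736e-04
  1.30444798e+00  1.74461817e+00] 3.7667
(0.4152, -0.3071, 0.09, 0.057, 6.4, array([515., 214.]))
(0.4287, -0.1552, 0.088, 0.054, -22.3, array([428., 207.]))
(0.5113, -0.2361, 0.089, 0.054, 16.4, array([485., 158.]))
(0.724, -0.2353, 0.036, 0.021, -69.3, array([514.,   8.]))
(0.6818, -0.0701, 0.12, 0.102, 89.9, array([394.,  35.]))
```

View pics/w1.png

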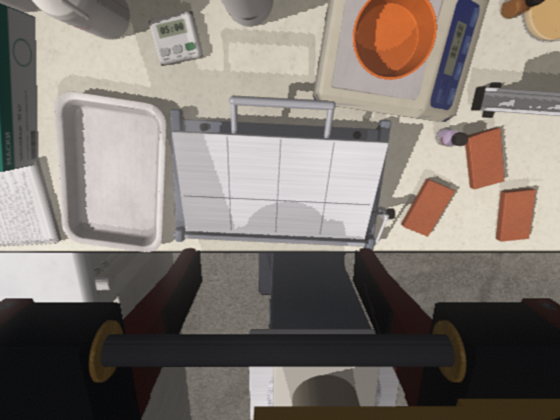

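The wrist view shows the bar from (232,101) to (334,103), and the side members at (176,120)–(181,236) and (385,126)–(371,243). The tray corners are roughly (60,95) to (165,245). I'll triangulate the bar next.

Run:
```python
from h import *
d=np.load("w1.npz");K,T=d["K"],d["T"];c=camera_info("top");K2,T2=c["intrinsics"],c["T"]
def lin(K,T,u):
    a=ray(K,T,u,1);b=ray(K,T,u,0);v=b-a;return a,v/np.linalg.norm(v)
def tri(u,w):
    a,p=lin(K,T,u);b,q=lin(K2,T2,w)
    s=np.linalg.lstsq(np.c_[p,-q],b-a,rcond=None)[0]
    return ((a+s[0]*p+b+s[1]*q)/2).round(4),np.linalg.norm(a+s[0]*p-b-s[1]*q).round(4)
for u,w in [((283,102),(208.3,203.5)),((232,101),(190.7,203)),((334,103),(226,204))]: print(tri(u,w))
for n,u,z in [("LR",(177,120),.026),("LN",(181,236),.026),("RR",(385,126),.026),("RN",(371,243),.026),("lipL",(184,236),.042),("lipR",(366,242),.042),("vial top",(440,136),.058),("tray FL",(60,97),.022),("tray FR",(163,104),.022),("tray NR",(160,245),.022),("tray NL",(66,240),.022),("rail L",(478,98),.026)]: print(n,ray(K,T,u,z).round(4))
```

```text
(array([0.5967, 0.0908, 0.072 ]), np.float64(0.0009))
(array([0.5993, 0.1614, 0.0576]), np.float64(0.0008))
(array([0.5948, 0.0226, 0.0776]), np.float64(0.0019))
LR [0.5727 0.2508 0.026 ]
LN [0.3827 0.2629 0.026 ]
RR [ 0.5634 -0.0663  0.026 ]
RN [ 0.3692 -0.0624  0.026 ]
lipL [0.3893 0.2527 0.042 ]
lipR [ 0.378  -0.0487  0.042 ]
vial top [ 0.5508 -0.1365  0.058 ]
tray FL [0.606  0.4241 0.022 ]
tray FR [0.5959 0.2708 0.022 ]
tray NR [0.3643 0.3023 0.022 ]
tray NL [0.374  0.4635 0.022 ]
rail L [ 0.6034 -0.2007  0.026 ]
```

Run:
```python
from h import *
d=np.load("w1.npz");K,T=d["K"],d["T"]
for n,u,z in [("bottle base",(248,24),0),("bal corner",(318,98),.04),("vial cap",(459,138),.058)]: print(n,ray(K,T,u,z).round(3))
command_gripper(0.0)
move_pose([0.597,0.091,0.13],quat(0))
print(movel([0.600,0.091,0.085],v=.06,until_force=20),get_tcp_pos())
print(movel([0.602,0.091,0.022],v=.04,until_force=22),get_tcp_pos(),get_ft_force())
movel([0.602,0.091,0.13])
move_pose([0.5,0.10,0.30],quat(0))
i,K,T=cam("wrist"); save(i,"w2",(150,80,430,280),2.8); np.savez("w2.npz",i=i,K=K,T=T);print(get_time())
```

```text
bottle base [0.707 0.141 0.   ]
bal corner [0.603 0.039 0.04 ]
vial cap [ 0.548 -0.164  0.058]
False [0.59992362 0.09101617 0.0847579 ]
True [0.60483363 0.09125258 0.02773581] [-1.92305266 -0.23677629 10.12018618]
10.05
```

View pics/w2.png

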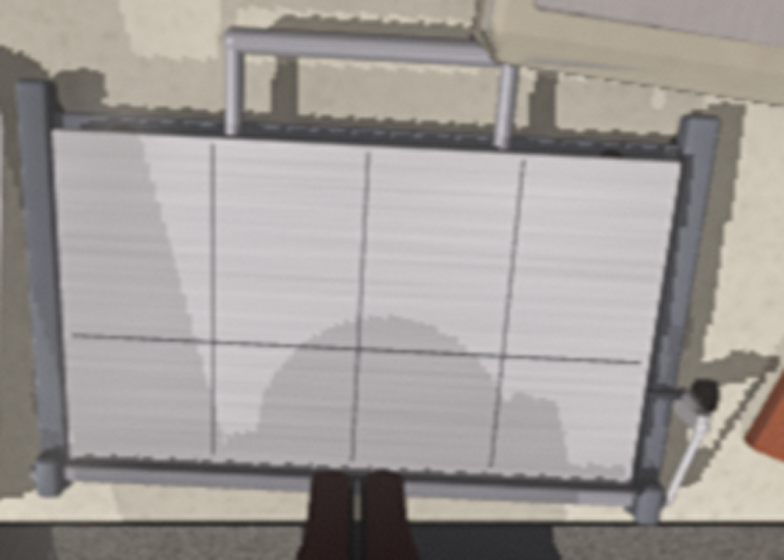

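The plane is level. The cross line meets the lengthwise lines at crop (213,342), (358,349) and (503,356). Now I'll place the coupons.

```bash
cat >> h.py <<'E'
def over(p,q,z=0.14):
    t=get_tcp_pos()
    if t[2]<z-.005: movel([t[0],t[1],z])
    move_pose([p[0],p[1],z],q)
def frame():
    d=np.load("w2.npz");P=[ray(d["K"],d["T"],(150+a/2.8,80+b/2.8),.032)[:2] for a,b in((213,342),(358,349),(503,356))]
    v=P[0]-P[2];yaw=np.arctan2(v[1],v[0])-np.pi/2
    return P,yaw,np.mean(P,0)
def onplane(x,y):
    "plane_line coords -> world xy"
    P,yaw,o=frame();c,s=np.cos(yaw),np.sin(yaw)
    return np.array([o[0]+c*x-s*y,o[1]+s*x+c*y])
def grip(): 
    command_gripper(0); return get_grip_width(),get_finger_force()
E
python3 - <<'E'
from h import *
P,yaw,o=frame();print(P,np.degrees(yaw),np.linalg.norm(P[0]-P[2]),onplane(157+4-4,0))
jobs=[((0.428,-0.156,-22),.115),((0.511,-0.237,16.4),.033),((0.4145,-0.309,6.4),-.109)]
(x,y,a),ly=jobs[0]
q=quat(np.radians(a));command_gripper(1)
over((x,y),q);movel([x,y,.004],v=.12);print(grip(),get_time())
t=onplane(.052,ly);qp=quat(yaw)
over(t,qp);movel([*t,.045],v=.12);print(movel([*t,.0365],v=.03,until_force=8),get_tcp_pos(),get_grip_width())
command_gripper(.75);over(t,qp);print(get_time(),get_joint_pos())
i,K,T=cam("top");print(tiles(i,K,T))
E
```

```text
[array([0.46146093, 0.17196059]), array([0.45765983, 0.09821112]), array([0.45383834, 0.02406591])] -2.950454103594084 0.14809098193580947 [157.24953671  -7.9830849 ]
(0.564148951266793, 30.000386238098145) 14.5667
False [0.51544798 0.21028196 0.03646055] 0.568967570774541
19.9833 [ 3.65850634e-01  4.36845723e-01  1.84090857e+00 -7.38933508e-07
  8.65491161e-01  1.98817522e+00]
[(0.4142, -0.3107, 0.087, 0.049, 6.4, array([313., 251.])), (0.5111, -0.238, 0.088, 0.048, 18.2, array([294., 226.])), (0.6837, -0.0283, 0.101, 0.098, -66.6, array([241., 183.]))]
```

Run:
```python
from h import *
P,yaw,o=frame();qp=quat(yaw)
for (x,y,a),ly in [((0.511,-0.237,17),.033),((0.4145,-0.309,6.4),-.109)]:
    q=quat(np.radians(a));over((x,y),q);command_gripper(1);movel([x,y,.004],v=.15);print(grip(),get_time())
    t=onplane(.052,ly)
    over(t,qp);print(get_grip_width());movel([*t,.045],v=.15);print(movel([*t,.0365],v=.03,until_force=8),get_grip_width())
    command_gripper(.75);movel([*t,.14],v=.25)
move_pose([0.5,0.10,0.30],qp)
i,K,T=cam("wrist"); save(i,"w3"); print(tiles(i,K,T,.047),[onplane(.052,l) for l in(.115,.033,-.109)],get_time())
```

```text
(0.5648454476876925, 30.000423789024353) 23.9583
0.5646770599389714
False 0.5637501048599345
(0.5683361230726773, 30.000547170639038) 32.575
0.564328321671369
False 0.5652289058004643
[(0.5112, 0.1277, 0.087, 0.048, -3.0, array([255., 168.])), (0.5045, -0.0127, 0.088, 0.05, -3.0, array([361., 168.])), (0.5159, 0.2083, 0.088, 0.049, -2.6, array([194., 168.])), (0.6624, -0.0611, 0.115, 0.066, 87.0, array([407.,  24.]))] [array([0.51550343, 0.2102502 ]), array([0.51128269, 0.1283589 ]), array([ 0.50397362, -0.01345287])] 37.9333
```

View pics/w3.png

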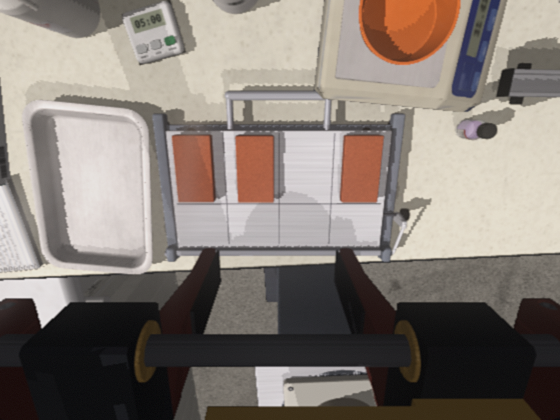

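All three coupons lie above the line in their lanes. Next I'll lift by the bar.

```bash
cat >> h.py <<'E'
LEAN=np.radians(-10)
def barpose(t,dz=0):
    P,yaw,o=frame()
    b=onplane(-.080+.225*np.cos(t)+.004*np.sin(t),0);z=.026+.225*np.sin(t)-.004*np.cos(t)
    return [b[0]-.009*np.sin(LEAN),b[1],z-.009*np.cos(LEAN)+dz]
def barquat(): return quat(frame()[1]+np.pi/2,LEAN)
E
python3 - <<'E'
from h import *
q=barquat();p=barpose(0)
print(p,inverse_kinematics(p,q))
move_pose(barpose(0,.13),q);command_gripper(.32)
print(movel(barpose(0),v=.1,until_force=10),get_tcp_pos(),grip())
for t in(.1,.2,.3,.38): print(t,movel(barpose(t),v=.06,until_force=32),get_ft_force().round(1),get_grip_width())
print(movel(barpose(.45),v=.03,until_force=15),get_tcp_pos(),barpose(.42),get_ft_force().round(1),get_time())
wait(1.5)
i,K,T=cam("scene");save(i,"s1",(140,150,340,290),3)
i,K,T=cam("top");save(i,"t1",(150,190,270,275),5)
E
```

```text
[np.float64(0.6040236592548076), np.float64(0.09061570849511438), np.float64(0.013136730222890127)] [ 0.14187415  0.65351934  1.87598501 -0.05768818  0.43991524  0.24344812]
False [0.60454801 0.09069274 0.01381189] (0.1258041633694522, 30.002606213092804)
0.1 False [-4.8  0.6  3.1] 0.12979947671678269
0.2 False [-5.8  0.7  2. ] 0.12483884411157005
0.3 False [-6.5  1.4  2.7] 0.12777684863109137
0.38 False [-6.   0.7  2.1] 0.12893446046000187
True [0.58836635 0.09141738 0.09961729] [np.float64(0.5861234722926163), np.float64(0.09153829673767337), np.float64(0.10523047640004417)] [1.  0.2 4.7] 44.2417
```

View pics/s1.png

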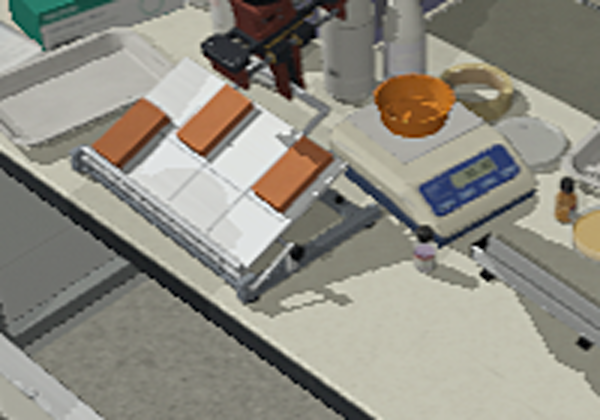

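At this tilt the left coupon has slid to the foot (crop 130,130). The other two, at (215,118) and (292,175), are holding. TCP z is about 5 mm short of the top stop, so I'll keep pressing up.

Run:
```python
from h import *
for k in range(3):
    print(movel(barpose(.46),v=.03,until_force=25),get_tcp_pos(),get_ft_force().round(1),get_grip_width())
    wait(.5);print(get_ft_force().round(1))
wait(1)
i,K,T=cam("scene");save(i,"s2",(140,150,340,290),3);print(get_time())
```

```text
True [0.58502099 0.09153252 0.1088446 ] [-0.8 -0.2  4.1] 0.1213158495152125
[ 0.6 -0.9  4.9]
True [0.58470459 0.09157549 0.11090986] [-0.3  0.1  4.1] 0.12701081773416242
[-1.9  0.5  2.8]
True [0.58430707 0.0916501  0.1126689 ] [0.7 0.5 2.4] 0.1265897864882033
[ 0.5 -0.5  4.1]
49.25
```

View pics/s2.png

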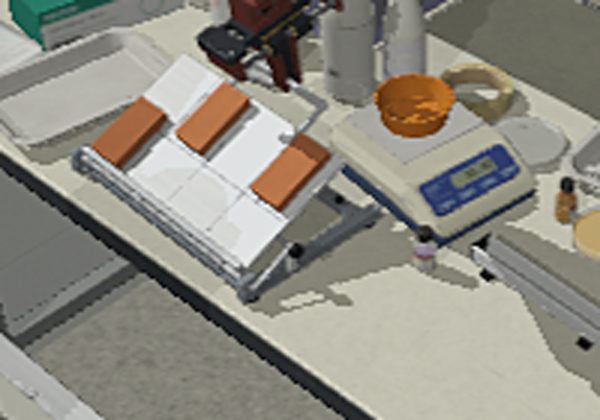

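The TCP went well past the 0.42 height with 25 N steps, so the bar is on its stop and the fingers slipped on it. One coupon slid (left lane) and two held. I'll re-grip the bar, lower the plane, then look again.

Run:
```python
from h import *
c=camera_info("scene")
for t in(.36,.40,.42,.44):
    b=onplane(-.080+.225*np.cos(t)+.004*np.sin(t),-.065);u=proj(c["intrinsics"],c["T"],[*b,.026+.225*np.sin(t)-.004*np.cos(t)]);print(t,(u[0]-140)*3,(u[1]-150)*3)
command_gripper(.32)
movel(barpose(.42),v=.06);print(grip())
for t in(.3,.2,.1,.02): print(t,movel(barpose(t),v=.08,until_force=32),get_ft_force().round(1),get_grip_width())
print(movel(barpose(-.03),v=.03,until_force=18),get_tcp_pos()[2],barpose(0)[2])
command_gripper(.32);movel(barpose(0,.13),v=.2)
P,yaw,o=frame();move_pose([0.5,0.10,0.30],quat(yaw))
i,K,T=cam("wrist"); save(i,"w4"); np.savez("w4.npz",i=i,K=K,T=T);print(tiles(i,K,T,.047),get_time())
```

```text
0.36 327.3101851661085 111.43697739344339
0.4 325.0926400812369 106.96764152710347
0.42 323.9001170321579 104.79588975711084
0.44 322.65184710275776 102.66749691357279
(0.12071952183858503, 29.999482333660126)
0.3 False [ 1.9  0.  -9.4] 0.1282710804725322
0.2 False [ 1.2  1.3 -8.5] 0.12399934806511705
0.1 False [ 0.1  0.5 -8.5] 0.12838652726846342
0.02 False [-0.4  0.9 -9.8] 0.12504305365754895
True 0.010267678736924614 0.013136730222890127
[(0.4416, 0.2121, 0.088, 0.05, -3.0, array([199., 221.])), (0.5108, 0.128, 0.087, 0.047, -3.2, array([255., 169.])), (0.5049, -0.0128, 0.087, 0.05, -3.0, array([361., 168.])), (0.6635, -0.0611, 0.115, 0.068, 87.1, array([407.,  25.]))] 55.2583
```

View pics/w4.png

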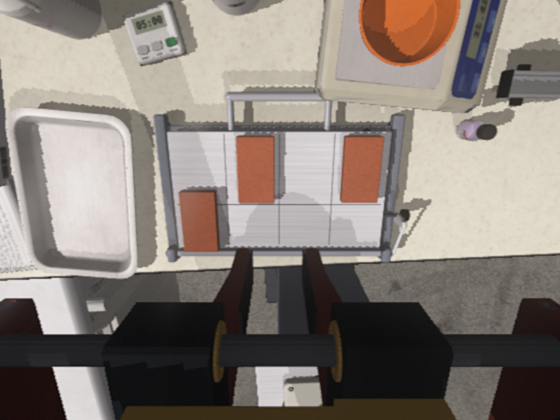

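The plane is level again. The slid coupon lies at (199,221), and the held ones are at (255,169) and (361,168). The tray was nudged left, with outer corners at about (12,110), (128,112), (133,275) and (22,268). I'll put the slid coupon in the tray, then view the tray and rail.

Run:
```python
from h import *
d=np.load("w4.npz");K,T=d["K"],d["T"]
C=np.array([ray(K,T,u,.02)[:2] for u in((12,110),(128,112),(133,275),(22,268))]);print(C.round(3))
c=C.mean(0);v=(C[0]-C[3])+(C[1]-C[2]);ty=np.arctan2(v[1],v[0])
v=(C[0]-C[1])+(C[3]-C[2]);print(c,np.degrees(ty),v/2)
# long side (y) dominates
P,yaw,o=frame();qp=quat(yaw)
g=(.4416,.2121);over(g,qp);command_gripper(.75);movel([*g,.036],v=.12);print(grip())
# tray long axis lies along the 'ty' direction here if it is the longer one
L1=np.linalg.norm(C[0]-C[3]);L2=np.linalg.norm(C[0]-C[1]);print(L1,L2)
```

```text
[[0.604 0.449]
 [0.594 0.295]
 [0.35  0.335]
 [0.371 0.507]]
[0.47959015 0.39651875] -11.6729271545941 [0.01591081 0.16301548]
(0.567524358730785, 30.00131070613861)
0.24038412311384239 0.15480859012838233
```

Run:
```python
from h import *
q=quat(np.radians(-11));t=(.482,.394)
over(t,q,.14);print(get_grip_width());movel([*t,.02],v=.12);print(movel([*t,.007],v=.03,until_force=8),get_tcp_pos())
command_gripper(.75);over(t,q,.14)
movel([.5,.394,.25]);i,K,T=cam("wrist");save(i,"w5a");print(tiles(i,K,T,.017)[:3])
move_pose([0.60,-0.31,0.28],quat(0))
i,K,T=cam("wrist"); save(i,"w5",(170,60,400,230),3.4); np.savez("w5.npz",i=i,K=K,T=T);print(get_time())
```

```text
0.5662495239642599
True [0.48175613 0.39385208 0.00651858]
[(0.4816, 0.3933, 0.089, 0.048, -11.6, array([279., 193.])), (0.505, 0.1116, 0.096, 0.06, -2.9, array([502., 130.]))]
66.8
```

View pics/w5.png

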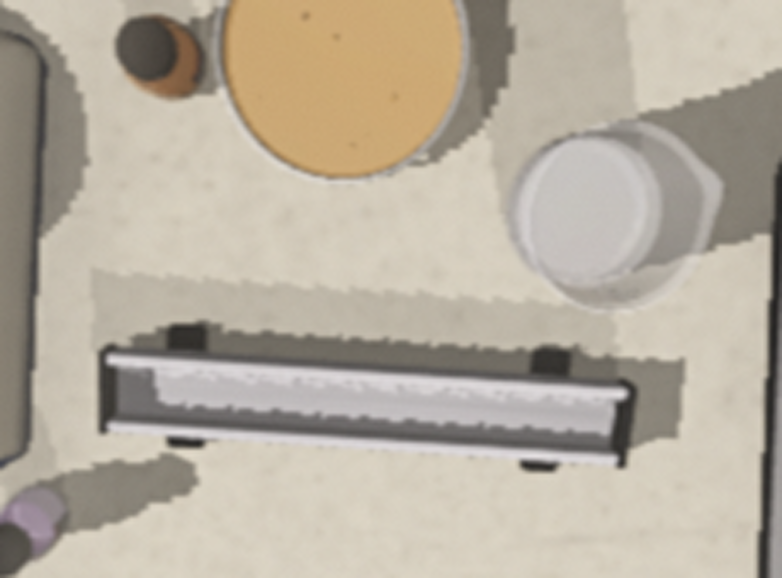

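View pics/w5a.png

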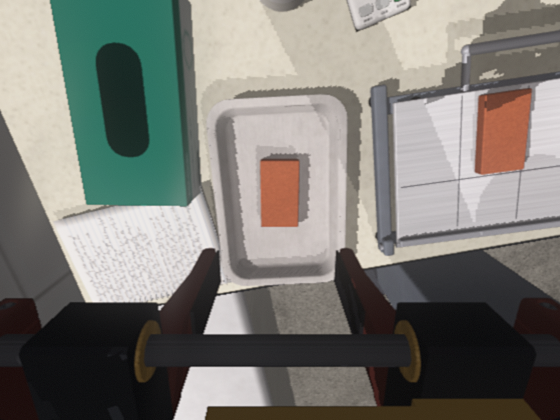

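The coupon lies flat in the tray. In the crop, the rail's rear lip runs (110,358)–(628,392) and its front lip (110,428)–(618,460). The vial is at (30,525), the beaker at (600,220), and the microscope edge is at column 765.

```bash
cat >> h.py <<'E'
def rail():
    d=np.load("w5.npz");f=lambda a,b,z=.026:ray(d["K"],d["T"],(170+a/3.4,60+b/3.4),z)[:2]
    A=[f(110,358),f(628,392),f(110,428),f(618,460)]
    L,Rr=(A[0]+A[2])/2,(A[1]+A[3])/2;v=L-Rr
    return (L+Rr)/2,np.arctan2(v[1],v[0])-np.pi/2,A,f(765,400,.03),f(30,525,.04)
def mats(tc,lean=np.radians(30),off=.008):
    "pick pose for coupon centre tc (on level plane) and function giving tool pose for a standing place"
    yaw=frame()[1]
    Rz=R.from_euler('z',yaw);Rp=Rz*R.from_euler('y',lean)*R.from_euler('x',np.pi)
    p=np.array([*tc,.0395])+Rz.apply([off,0,.0025])
    d=p-np.array([*tc,.0395])
    def place(c,ry,ang=-np.pi/2):
        M=R.from_euler('z',ry)*R.from_euler('y',ang)*Rz.inv()
        q=(M*Rp).as_quat();return np.array(c)+M.apply(d),[q[3],*q[:3]]
    q=Rp.as_quat();return p,[q[3],*q[:3]],place
E
python3 - <<'E'
from h import *
c,ry,A,mi,vi=rail();print(c,np.degrees(ry),np.round(A,4),mi,vi,np.linalg.norm(A[0]-A[1]),np.linalg.norm(A[0]-A[2]))
for tc in((.5109,.128),(.5047,-.0128)):
  for l in(20,30):
    p,q,pl=mats(tc,np.radians(l));print(l,p,inverse_kinematics(p,q),inverse_kinematics(p+[0,0,.12],q))
    for y in(-.045,.033):
        w=c+y*np.array([-np.sin(ry),np.cos(ry)])
        for h in(0,.12): a,b=pl([*w,.055+h],ry);print(a.round(3),inverse_kinematics(a,b))
E
```

```text
[ 0.5962383  -0.31109863] -3.74372348156352 [[ 0.6169 -0.2101]
 [ 0.6035 -0.414 ]
 [ 0.5889 -0.2081]
 [ 0.5757 -0.4121]] [ 0.6010813  -0.46709062] [ 0.55267361 -0.17679858] 0.2043595294451394 0.028140015592084133
20 [0.5188894  0.12758822 0.042     ] [0.17439399 0.70360925 1.69229725 0.08659223 1.0881079  1.74321039] [0.17439399 0.53330791 1.65609541 0.07972109 1.29390375 1.7616462 ]
[ 0.591 -0.356  0.063] [-0.86879562  0.90573864  2.06082873  2.28206121  1.1035923  -1.42995314]
[ 0.591 -0.356  0.183] [-0.86879562  0.63492641  2.10712277  2.17602859  0.96569229 -1.22342152]
[ 0.596 -0.278  0.063] [-0.73285765  0.91008209  2.16319523  2.45720922  1.16842681 -1.52485552]
[ 0.596 -0.278  0.183] [-0.73285765  0.61047131  2.2139839   2.36710297  0.98230416 -1.3365726 ]
30 [0.5188894  0.12758822 0.042     ] [0.15837636 0.78697458 1.57657213 0.10851272 1.29364769 1.72341712] [0.15837636 0.62384335 1.55121439 0.10477943 1.48107239 1.74379316]
[ 0.591 -0.356  0.063] [-0.8336729   0.80000707  2.05278586  2.21765754  0.85442962 -1.30526272]
[ 0.591 -0.356  0.183] [-0.8336729   0.53998356  2.071
[... 790 characters left out ...]
[-0.73285765  0.61047131  2.2139839   2.36710297  0.98230416 -1.3365726 ]
30 [ 0.5126894  -0.01321178  0.042     ] [-4.95550155e-02  7.70052272e-01  1.61736267e+00  1.01325005e-03
  1.27777582e+00  1.57218385e+00] [-4.95550155e-02  6.02708984e-01  1.59182504e+00  9.74945320e-04
  1.47065664e+00  1.57237906e+00]
[ 0.591 -0.356  0.063] [-0.8336729   0.80000707  2.05278586  2.21765754  0.85442962 -1.30526272]
[ 0.591 -0.356  0.183] [-0.8336729   0.53998356  2.07163453  2.0124538   0.72844766 -1.01490145]
[ 0.596 -0.278  0.063] [-0.69912892  0.79053983  2.15443649  2.42325742  0.89349809 -1.42178866]
[ 0.596 -0.278  0.183] [-0.69912892  0.50194722  2.17499172  2.23293019  0.70794897 -1.15043208]
```

```bash
cat >> h.py <<'E'
def held():
    i,K,T=cam("wrist");m=cv2.inRange(cv2.cvtColor(i,cv2.COLOR_RGB2HSV),(3,110,50),(14,255,255));m[:180]=0
    m=cv2.morphologyEx(m,cv2.MORPH_OPEN,np.ones((3,3)));C=cv2.findContours(m,cv2.RETR_EXTERNAL,cv2.CHAIN_APPROX_NONE)[0]
    return [(cv2.boundingRect(c),int(cv2.contourArea(c))) for c in C if cv2.contourArea(c)>300],i
def pickup(tc):
    p,q,pl=mats(tc);over(p,q,.16);command_gripper(.75);movel(p,v=.12);print("grip",grip())
    movel(p+[0,0,.2],v=.2);h,i=held();print("held",h,get_grip_width());return pl
def swing(pl,off):
    c,ry=rail()[:2];w=c+off*np.array([-np.sin(ry),np.cos(ry)])
    a,b=pl([*w,.055+.15],ry);J=np.array(inverse_kinematics(a,b));j=np.array(get_joint_pos())
    A=j.copy();A[4]=.3;A[1]-=.1;movej(list(A));print("A",get_tcp_pos().round(3))
    B=J.copy();B[4]=.3;B[0]+=.2;B[1]-=.1;movej(list(B));print("B",get_tcp_pos().round(3))
    movej(list(J));h,i=held();print("held",h,get_grip_width(),get_tcp_pos()-a,get_time());return w,ry,i
E
python3 - <<'E'
from h import *
pl=pickup((.5047,-.0128))
w,ry,i=swing(pl,-.045);save(i,"h1a")
i,K,T=cam("scene");save(i,"h1",(200,100,460,295),3)
E
```

```text
grip (0.5669778838155615, 30.008414089679718)
held [((227, 214, 118, 100), 8925)] 0.5640923037180455
A [ 0.881 -0.032  0.373]
B [ 0.602 -0.321  0.209]
held [((327, 254, 32, 45), 554), ((187, 218, 138, 116), 10786)] 0.564097914574181 [ 0.00015934  0.00010004 -0.0001945 ] 75.05
```

View pics/h1.png

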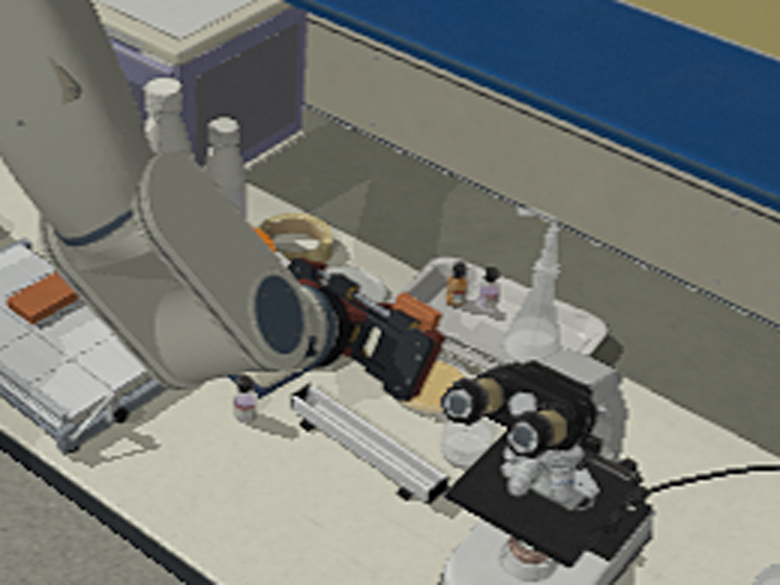

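The scene view shows the coupon held above the rail at crop (420,310), with the wrist well above the bench. The wrist-view outline differs from the one at pick-up, so I'll check that picture.

View pics/h1a.png

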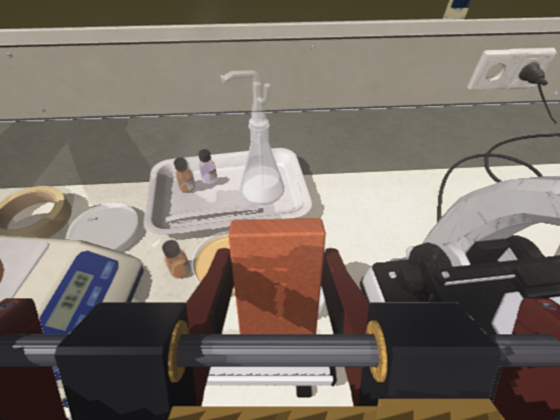

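The coupon is held squarely upright in the grip, top edge at about row 219 and columns 230–323. The larger outline came from the yellow lid behind it. I'll check the prediction and then insert.

```bash
cat >> h.py <<'E'
def insert(pl,w,ry):
    a,b=pl([*w,.055],ry)
    movel(a+[0,0,.03],v=.12);r=movel(a+[0,0,-.002],v=.03,until_force=6);print("ins",r,(get_tcp_pos()-a).round(4),get_grip_width(),get_ft_force().round(1));return r
E
python3 - <<'E'
from h import *
c,ry=rail()[:2];w=c-.045*np.array([-np.sin(ry),np.cos(ry)]);pl=mats((.5047,-.0128))[2]
i,K,T=cam("wrist");M=R.from_euler('z',ry)
for dx in(-.0075,.0075): print([np.round(proj(K,T,np.array([*w,.25])+M.apply([dx,s,0])),0) for s in(.025,-.025)])
insert(pl,w,ry)
E
```

```text
[array([225., 236.]), array([330., 236.])]
[array([228., 213.]), array([327., 213.])]
ins True [ 0.0007 -0.0004  0.0233] 0.5630078699563921 [ 2.3 -0.1  2.3]
```

```bash
cat >> h.py <<'E'
def search(pl,w,ry,xs,z0=.03):
    a,b=pl([*w,.055],ry)
    for dx in xs:
        s=a+[dx,0,z0];movel([*get_tcp_pos()[:2],s[2]],v=.1);movel(s,v=.1)
        r=movel(s+[0,0,-z0-.004],v=.03,until_force=8);z=get_tcp_pos()[2]-a[2]
        print(dx,r,round(z,4),get_ft_force().round(1),get_grip_width())
        if z<.012: return dx
E
python3 - <<'E'
from h import *
c,ry=rail()[:2];w=c-.045*np.array([-np.sin(ry),np.cos(ry)]);pl=mats((.5047,-.0128))[2]
print(search(pl,w,ry,(-.003,.003,-.006,.006)),get_time())
i,K,T=cam("wrist");save(i,"h2");i,K,T=cam("scene");save(i,"h2s",(200,100,460,295),3)
E
```

```text
-0.003 True 0.0235 [-2.6  0.5  5.2] 0.5625178303901095
0.003 True 0.0225 [ 1.6 -0.7  2.4] 0.564549044029859
-0.006 True 0.0233 [-2.5 -0.4  5.1] 0.5615913219663983
0.006 True 0.0217 [2.7 0.3 2.1] 0.5679108195301545
None 80.775
```

Run:
```python
from h import *
c,ry=rail()[:2];w=c-.045*np.array([-np.sin(ry),np.cos(ry)]);M=R.from_euler('z',ry)
i,K,T=cam("wrist");s,Ks,Ts=cam("scene");t,Kt,Tt=cam("top")
zc=.055+.0217
def corners(K,T):
    for dz in(.045,-.045):
        for dx in(-.0075,.0075): print(dz,dx,[tuple(int(v) for v in proj(K,T,np.array([*w,zc+dz])+M.apply([dx+.006,q,0]))) for q in(.025,-.025)])
for n,im,k,tt in(("wrist",i,K,T),("scene",s,Ks,Ts)):
    print(n);corners(k,tt)
    m=cv2.inRange(cv2.cvtColor(im,cv2.COLOR_RGB2HSV),(3,120,40),(11,255,255))
    y0,y1,x0,x1=((190,400,180,380) if n=="wrist" else (180,270,290,380))
    for r in range(y0,y1,8 if n=="wrist" else 4):
        xs=np.flatnonzero(m[r,x0:x1])+x0
        if len(xs)>3: print(r,xs[0],xs[-1],len(xs),end="; ")
    print()
up=lambda im,b,f:cv2.resize(im[b[1]:b[3],b[0]:b[2]],f,interpolation=cv2.INTER_CUBIC)
A=np.vstack([np.hstack([up(s,(290,170,390,270),(400,400)),up(i,(180,190,380,390),(400,400))]),up(t,(220,170,420,220),(800,200))])
save(A,"mont")
```

```text
wrist
0.045 -0.0075 [(223, 235), (328, 235)]
0.045 0.0075 [(226, 212), (325, 212)]
-0.045 -0.0075 [(239, 316), (312, 316)]
-0.045 0.0075 [(241, 296), (311, 296)]
222 231 321 91; 230 230 323 94; 238 229 323 95; 246 230 323 94; 254 217 323 107; 262 213 340 110; 270 210 344 111; 278 205 349 117; 286 199 355 118; 294 194 361 124; 302 188 367 124; 310 188 364 116; 318 188 366 111; 326 189 364 103; 374 347 359 12; 382 349 358 9; 
scene
0.045 -0.0075 [(329, 226), (340, 234)]
0.045 0.0075 [(332, 224), (343, 232)]
-0.045 -0.0075 [(327, 246), (338, 254)]
-0.045 0.0075 [(329, 244), (341, 252)]
228 301 332 9; 232 312 339 15; 236 314 342 15; 240 337 341 5; 244 340 344 4;
```

View pics/mont.png

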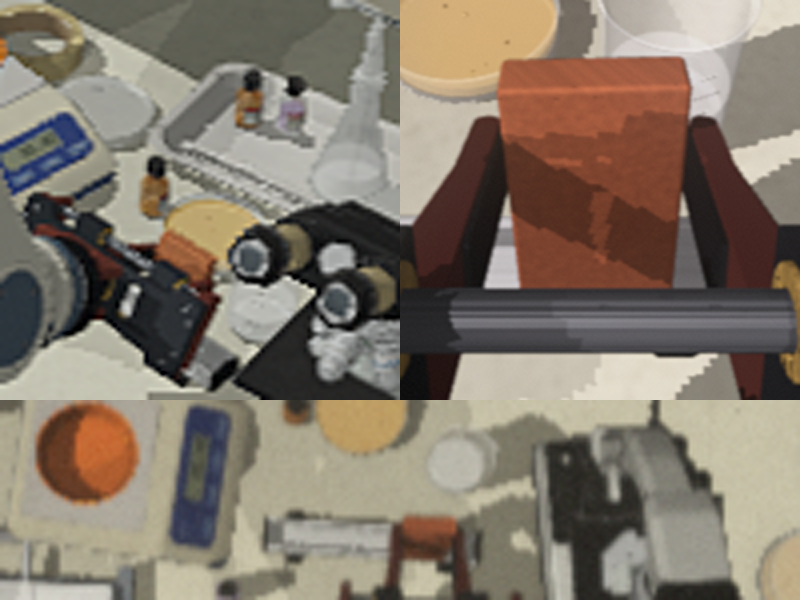

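Run:
```python
from h import *
c,ry=rail()[:2];w=c-.045*np.array([-np.sin(ry),np.cos(ry)]);M=R.from_euler('z',ry)
i,K,T=cam("wrist");cs=camera_info("scene");ct=camera_info("top")
for X in(-.004,0,.004,.008):
  for Z in(.10,.107,.115):
    P=[np.array([*w,Z])+M.apply([X+d,q,0]) for d in(-.0075,.0075) for q in(.025,-.025)]
    print(X,Z,[tuple(np.round(proj(K,T,p)).astype(int).tolist()) for p in P],[tuple(np.round(proj(cs["intrinsics"],cs["T"],p)).astype(int).tolist()) for p in P[2:]])
print(get_tcp_pos())
```

```text
-0.004 0.1 [(227, 278), (326, 278), (230, 253), (323, 253)] [(330, 231), (341, 239)]
-0.004 0.107 [(225, 270), (327, 270), (228, 245), (324, 245)] [(330, 230), (342, 237)]
-0.004 0.115 [(223, 261), (329, 261), (226, 236), (326, 236)] [(330, 228), (342, 235)]
0 0.1 [(227, 271), (325, 271), (230, 247), (322, 247)] [(330, 231), (342, 238)]
0 0.107 [(226, 263), (327, 263), (229, 239), (324, 239)] [(331, 229), (342, 237)]
0 0.115 [(224, 254), (328, 254), (227, 230), (325, 230)] [(331, 227), (343, 235)]
0.004 0.1 [(228, 264), (324, 264), (231, 241), (321, 241)] [(331, 230), (343, 238)]
0.004 0.107 [(227, 257), (326, 257), (230, 233), (323, 233)] [(331, 228), (343, 236)]
0.004 0.115 [(225, 247), (328, 247), (228, 224), (324, 224)] [(332, 227), (343, 234)]
0.008 0.1 [(229, 258), (323, 258), (232, 236), (321, 236)] [(332, 229), (344, 237)]
0.008 0.107 [(227, 250), (325, 250), (230, 228), (322, 228)] [(332, 228), (344, 235)]
0.008 0.115 [(226, 241), (327, 241), (229, 218), (324, 218)] [(332, 226), (344, 234)]
[ 0.59730499 -0.35609058  0.08469011]
```

The montage shows the coupon in line with the channel, but sitting about 15 mm lower in the grip (a slip on the way). It may already be in the channel, so I'll feel for the lips sideways.

Run:
```python
from h import *
p=np.array(get_tcp_pos());movel([.591,p[1],p[2]+.004],v=.05)
for tx in(.575,.615,.575):
    r=movel([tx,p[1],p[2]+.004],v=.02,until_force=5);print(tx,r,get_tcp_pos().round(4),get_ft_force().round(1))
print(get_time())
```

```text
0.575 False [ 0.5751 -0.3562  0.0888] [ 0.2 -0.2 -1.5]
0.615 False [ 0.6149 -0.3561  0.0887] [-0.1  0.6 -0.5]
0.575 False [ 0.5751 -0.3561  0.0887] [-0.5 -0.  -1.4]
86.625
```

The sideways move is free, so the coupon's end was on top of the lips. From the wrist-view widths (94 px near the top, 76.5 px lower down), it pitched about 18° in the grip. I'll stand it on the bare bench in front of the rail so it squares itself, then re-grip.

```bash
cat >> h.py <<'E'
def edges():
    "wrist: rows/cols of coupon between fingers, bright mask"
    i,K,T=cam("wrist");h=cv2.cvtColor(i,cv2.COLOR_RGB2HSV);m=cv2.inRange(h,(3,120,90),(11,255,255))
    m=cv2.morphologyEx(m,cv2.MORPH_OPEN,np.ones((3,3)))
    out=[]
    for r in range(150,335,6):
        xs=np.flatnonzero(m[r,150:400])+150
        if len(xs)>20: out.append((r,int(xs[0]),int(xs[-1]),len(xs),int(np.median(h[r,xs,2]))))
    return out,K,T,i
E
python3 - <<'E'
from h import *
c,ry=rail()[:2];pl=mats((.5047,-.0128))[2]
p=np.array(get_tcp_pos());movel(p+[0,0,.06],v=.15)
a,b=pl([.5,-.30,.15],ry,-np.pi/2-np.radians(18))
movel([.50,-.30,.15],frame=b,v=.12);print(get_joint_pos().round(2))
r=movel([.50,-.30,.035],v=.04,until_force=5);print(r,get_tcp_pos(),get_ft_force().round(1),get_time())
i,K,T=cam("scene");m=cv2.inRange(cv2.cvtColor(i,cv2.COLOR_RGB2HSV),(3,110,60),(14,255,255));
print([cv2.minAreaRect(x) for x in cv2.findContours(m,0,1)[0] if cv2.contourArea(x)>25])
for e in edges()[0]: print(e)
E
```

```text
[-0.99  0.81  2.31  2.21  1.34 -1.55]
True [ 0.50031235 -0.30030082  0.06136853] [ 0.2 -0.7  4.6] 90.0917
[((303.20001220703125, 265.3999938964844), (6.260990142822266, 13.416407585144043), 63.43495178222656), ((268.8529357910156, 257.9117431640625), (21.60881996154785, 8.574929237365723), 30.963754653930664), ((295.7904052734375, 251.80455017089844), (18.522171020507812, 26.186521530151367), 64.79887390136719), ((215.40000915527344, 198.29998779296875), (11.627553939819336, 25.491174697875977), 63.43495178222656)]
(222, 232, 321, 90, 164)
(228, 230, 323, 94, 167)
(234, 229, 324, 96, 168)
(240, 230, 323, 94, 119)
(246, 230, 323, 94, 120)
(252, 230, 323, 94, 120)
(258, 231, 335, 101, 119)
(264, 233, 342, 102, 119)
(270, 234, 344, 101, 115)
(276, 235, 348, 101, 113)
(282, 235, 352, 103, 111)
(288, 237, 357, 97, 98)
(294, 238, 360, 86, 95)
(300, 236, 318, 76, 94)
(306, 237, 317, 66, 93)
(312, 238, 317, 57, 94)
(318, 239, 313, 61, 94)
(324, 239, 314, 55, 110)
(330, 240, 312, 72, 108)
```

Run:
```python
from h import *
command_gripper(.75);wait(.4)
o,K,T,i=edges();print(o[:8])
for e in o[:4]: print(e[0],ray(K,T,((e[1]+e[2])/2,e[0]),.09),"w",np.linalg.norm(ray(K,T,(e[1],e[0]),.09)-ray(K,T,(e[2],e[0]),.09)))
h=cv2.cvtColor(i,cv2.COLOR_RGB2HSV)
print(h[150:300:3,277,2],h[150:300:3,277,0])
```

```text
[(216, 267, 321, 46, 162), (222, 233, 323, 91, 161), (228, 232, 325, 94, 165), (234, 232, 325, 94, 118), (240, 232, 324, 93, 119), (246, 233, 323, 91, 120), (252, 233, 323, 91, 119), (258, 233, 323, 91, 120)]
216 [ 0.50744216 -0.31041231  0.09      ] w 0.02959503034260525
222 [ 0.50179757 -0.30123292  0.09      ] w 0.04777220030107072
228 [ 0.49593235 -0.30108606  0.09      ] w 0.04785675288741031
234 [ 0.49043143 -0.3006988   0.09      ] w 0.046438318039881604
[219 186 206 102 102 169 193 214 221 214 214 213 213 211 215 210 186 168
 154 228 220 226 169 157 166 164 165 152 116 120 116 124 120 118 121 120
 115 120 116 116 112 116 116 117 116 114 116 111 113  95] [ 5 15 10 13 12  0 16 18 18 18 18 18 18 17 17 17 17 16 17 19 18 20  9  8
  9  8  8  8  8  8  8  8  8  8  8  8  8  8  8  8  9  8  8  8  8  8  8  8
  8  8]
```

It stands square on the bench, centred at about (0.500, -0.301). I'll re-grip it and insert.

Run:
```python
from h import *
c,ry=rail()[:2];pl=mats((.5047,-.0128))[2];w=c-.045*np.array([-np.sin(ry),np.cos(ry)])
a,b=pl([.500,-.301,.045],ry);movel(a,frame=b,v=.05);print(grip(),(get_tcp_pos()-a).round(4))
movel(a+[0,0,.09],v=.12)
a2,_=pl([*w,.055],ry);movel([*a2[:2],get_tcp_pos()[2]],v=.12)
o,K,T,i=edges();print(o[:5])
M=R.from_euler('z',ry);zt=get_tcp_pos()[2]-a2[2]+.10
for dx in(-.0075,.0075): print([np.round(proj(K,T,np.array([*w,zt])+M.apply([dx,s,0])),0) for s in(.025,-.025)])
print(search(pl,w,ry,(0,-.003,.003,-.0055,.0055)),get_time())
```

```text
(0.5603133803246602, 29.992886781692505) [-0.0004  0.0002 -0.0009]
[(210, 229, 324, 96, 194), (216, 228, 325, 98, 196), (222, 227, 326, 100, 198), (228, 227, 327, 101, 205), (234, 227, 325, 99, 143)]
[array([224., 234.]), array([329., 234.])]
[array([228., 211.]), array([326., 210.])]
0 True 0.0145 [-2.3  0.2  5.1] 0.5623105591671741
-0.003 True -0.0012 [-1.3  0.5  4.2] 0.5591736682844268
-0.003 97.15
```

Run:
```python
from h import *
command_gripper(.75);wait(.2)
q=get_ee_rot();z=R.from_quat([q[1],q[2],q[3],q[0]]).apply([0,0,1]);p=np.array(get_tcp_pos())
movel(p-.07*z,v=.12)
o,K,T,i=edges();print(o[:6]);save(i,"r1")
for e in o[:5]: print(e[0],ray(K,T,((e[1]+e[2])/2,e[0]),.1).round(4),np.linalg.norm(ray(K,T,(e[1],e[0]),.1)-ray(K,T,(e[2],e[0]),.1)).round(4))
p=np.array(get_tcp_pos());movel([p[0]-.03,p[1],.25],v=.2)
j=np.array(get_joint_pos());j[4]=.3;j[0]+=.2;j[1]-=.1;movej(list(j));print(get_tcp_pos())
movej([.158,.5,1.55,.1,.3,1.74]);print(get_tcp_pos())
movej([.158,.55,1.55,.1,1.48,1.74]);print(get_tcp_pos(),get_time())
pl=pickup((.5109,.128));print(get_time())
```

```text
[(180, 243, 309, 67, 176), (186, 242, 310, 69, 179), (192, 242, 310, 69, 134), (198, 243, 309, 67, 134), (204, 244, 309, 66, 133), (210, 245, 308, 64, 134)]
180 [ 0.5976 -0.3566  0.1   ] 0.0472
186 [ 0.5914 -0.3562  0.1   ] 0.0477
192 [ 0.5854 -0.3558  0.1   ] 0.0468
198 [ 0.5796 -0.3554  0.1   ] 0.0446
204 [ 0.574  -0.3554  0.1   ] 0.0432
[ 0.49391634 -0.35880456  0.23175942]
[0.87056551 0.15886909 0.29649485]
[0.53015429 0.12751944 0.20171954] 103.6417
grip (0.5577947064757204, 30.004574060440063)
held [((227, 213, 101, 100), 8630)] 0.5621632995981093
106.8917
```

The first held coupon stands upright in the rail, with its top face spanning x ≈ 0.588–0.601. Now the second.

Run:
```python
from h import *
print(edges()[0][:5])
pl=mats((.5109,.128))[2]
w,ry,i=swing(pl,.033)
o,K,T,i=edges();print(o[:6])
a,b=pl([*w,.055],ry);M=R.from_euler('z',ry);zt=get_tcp_pos()[2]-a[2]+.10
for dx in(-.0075,.0075): print([np.round(proj(K,T,np.array([*w,zt])+M.apply([dx,s,0])),0) for s in(.025,-.025)])
```

```text
[(234, 227, 312, 86, 98), (240, 228, 326, 94, 107), (246, 230, 325, 96, 110), (252, 231, 323, 93, 111), (258, 232, 322, 91, 116)]
A [0.887 0.164 0.381]
B [ 0.594 -0.223  0.203]
held [((327, 255, 41, 65), 722), ((0, 230, 77, 89), 5180), ((216, 218, 109, 116), 10020)] 0.5642414283047349 [-2.42594097e-05  1.15882754e-05 -3.25801521e-04] 111.225
[(222, 233, 322, 90, 161), (228, 231, 323, 93, 166), (234, 230, 324, 95, 191), (240, 231, 324, 94, 179), (246, 230, 323, 94, 179), (252, 230, 323, 94, 179)]
[array([223., 234.]), array([329., 234.])]
[array([227., 211.]), array([325., 211.])]
```

The same pitch occurred again, so the same remedy: stand it on the bench, re-grip and insert.

Run:
```python
from h import *
c,ry=rail()[:2];pl=mats((.5109,.128))[2];w=c+.033*np.array([-np.sin(ry),np.cos(ry)])
a,b=pl([.5,-.30,.15],ry,-np.pi/2-np.radians(18))
movel([.50,-.30,get_tcp_pos()[2]],v=.15);movel([.50,-.30,.12],frame=b,v=.12)
print(movel([.50,-.30,.035],v=.04,until_force=5),get_tcp_pos())
command_gripper(.75);wait(.4)
o,K,T,i=edges();print(o[:6])
h=cv2.cvtColor(i,cv2.COLOR_RGB2HSV);print(h[205:245:2,277,2])
for e in o[:4]: print(e[0],ray(K,T,((e[1]+e[2])/2,e[0]),.09).round(4),np.linalg.norm(ray(K,T,(e[1],e[0]),.09)-ray(K,T,(e[2],e[0]),.09)).round(4))
print(get_time())
```

```text
True [ 0.50024285 -0.29992357  0.06113105]
[(150, 310, 373, 64, 183), (156, 309, 372, 64, 153), (162, 308, 371, 64, 154), (168, 207, 370, 72, 156), (174, 308, 369, 62, 156), (180, 307, 368, 62, 155)]
[198 224 227 226 229 228 169 162 162 169 172 169 174 170 134 128 129 131
 129 132]
150 [ 0.6141 -0.363   0.09  ] 0.0537
156 [ 0.5995 -0.3586  0.09  ] 0.0511
162 [ 0.5863 -0.3546  0.09  ] 0.0487
168 [ 0.5767 -0.314   0.09  ] 0.1206
115.325
```

Run:
```python
from h import *
c,ry=rail()[:2];pl=mats((.5109,.128))[2];w=c+.033*np.array([-np.sin(ry),np.cos(ry)])
a,b=pl([.4995,-.300,.045],ry);movel(a,frame=b,v=.05);print(grip())
movel(a+[0,0,.09],v=.12)
a2,_=pl([*w,.055],ry);movel([*a2[:2],get_tcp_pos()[2]],v=.12)
r=search(pl,w,ry,(-.003,-.0045,-.001,-.006,.0015));print(r,get_time())
if r is not None:
    command_gripper(.75);wait(.2)
    q=get_ee_rot();z=R.from_quat([q[1],q[2],q[3],q[0]]).apply([0,0,1]);p=np.array(get_tcp_pos())
    movel(p-.07*z,v=.12);p=np.array(get_tcp_pos());movel([p[0]-.03,p[1],.25],v=.2)
    j=np.array(get_joint_pos());j[4]=.3;j[0]+=.2;j[1]-=.1;movej(list(j))
    movej([.158,.5,1.55,.1,.3,1.74]);move_pose([.5,.1,.33],quat(0))
    i,K,T=cam("wrist");i2,K2,T2=cam("scene");i3,K3,T3=cam("top")
    print("tray/plane",[t[:5] for t in tiles(i,K,T,.017)])
    print("scene z.1",[t for t in tiles(i2,K2,T2,.1,25)])
    print("top z.1",[t for t in tiles(i3,K3,T3,.1,15)],get_time())
    for t in(0,.05):
        for s in(.065,-.065):
            b=onplane(-.080+.225*np.cos(t)+.004*np.sin(t),s);print(t,np.round(proj(K,T,[*b,.026+.225*np.sin(t)-.004*np.cos(t)]),0))
    u=proj(K,T,[*onplane(.145,.02),.022]);v=i[int(u[1])-14:int(u[1])+15,int(u[0])].mean(1);print(u,v.round())
```

```text
(0.5606820064448306, 29.973639121726592)
-0.003 True -0.0012 [-0.1  0.1  2.6] 0.5634860139877247
-0.003 120.0083
tray/plane [(0.4822, 0.3915, 0.089, 0.049, -11.4), (0.7177, -0.2356, 0.04, 0.013, 89.9), (0.6776, -0.072, 0.121, 0.093, 89.9)]
scene z.1 [(0.5569, -0.3787, 0.108, 0.041, 36.7, array([333., 244.])), (0.5626, -0.3029, 0.114, 0.04, 38.4, array([316., 233.])), (0.652, -0.0793, 0.029, 0.029, 42.3, array([283., 192.])), (0.672, -0.0117, 0.08, 0.052, 42.2, array([274., 180.])), (0.4131, 0.2858, 0.085, 0.059, -10.7, array([166., 179.]))]
top z.1 [(0.4798, 0.3768, 0.082, 0.03, 1.5, array([131., 235.])), (0.5915, -0.3538, 0.045, 0.015, 90.0, array([326., 204.])), (0.5953, -0.2773, 0.041, 0.015, 90.0, array([305., 203.])), (0.672, -0.0361, 0.096, 0.092, -66.6, array([241., 183.]))] 126.6583
0 [237.  96.]
0 [329. 101.]
0.05 [236.  96.]
0.05 [330. 101.]
(np.float64(269.15166887245863), np.float64(98.0330527206407)) [176. 178. 179. 175. 149. 129. 121. 121. 118. 100. 105. 128. 151. 165.
 167. 171. 160. 144. 156. 191. 198. 183. 176. 178. 177. 176. 175. 177.
 177.]
```

The top view shows both held coupons upright in the rail (narrow 15 × 45 mm tops at (326,204) and (305,203)), and the slid one lies in the tray. I'll press the bar once more to make sure the plane is level, retreat and hand in.

Run:
```python
from h import *
command_gripper(0);yaw=frame()[1]
move_pose([.602,.091,.12],quat(yaw));movel([.602,.091,.05],v=.12)
print(movel([.602,.091,.022],v=.03,until_force=15),get_tcp_pos())
movel([.602,.091,.15],v=.15);move_pose([.45,.0,.3],quat(0));wait(.5)
i3,K3,T3=cam("top");print([t for t in tiles(i3,K3,T3,.1,15)],get_time())
print(job_done())
```

```text
True [0.60190315 0.09099147 0.0277141 ]
[(0.4793, 0.3639, 0.083, 0.047, -11.1, array([133., 234.])), (0.5915, -0.3519, 0.049, 0.015, 90.0, array([326., 204.])), (0.5935, -0.2773, 0.049, 0.019, 90.0, array([305., 203.])), (0.672, -0.0361, 0.096, 0.092, -66.6, array([241., 183.]))] 132.55
the job is handed in; nothing more can be done
None
```

The job is handed in at about 133 s: three coupons were found and tested, the one that slid lies flat in the tray, the two that held stand upright in the drying rail, and the plane is level again; both held coupons pitched in the grip on the way to the rail, so I stood each on the bare bench to re-grip it.

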